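# Seat the idler block of a dish shaker's belt drive and hold its tensioner back

## Task

The little dish shaker stands with its cover off and I am about to fit a new drive belt. Press the loose blue idler block down into the pocket in the drive's deck until its shoulder sits flush, and let go of it; then push the red grip of the sprung tensioner arm to the rear, past the last click of its ratchet and on until the arm is against its rubber stop, and finish while you are still holding it there, so that I can slip the belt on. Leave the other things on the table where they are.

Things in the scene. Friction and masses are not known exactly. Their poses are not given: they have to be found in the camera images.
- idler_center (a point): loose idler block: blue body 28 x 42 mm (its x by y), 18 mm tall, white belt pulley (25 mm wide) on top, steel foot below; 50 mm tall in all, 90 g, standing on its foot left of the drive, turned up to 0.35 rad from the drive's yaw. Point: centre of the blue body, 9 mm above its underside (the shoulder). z up, y along the 42 mm. Grip the blue sides across x; a half turn makes no difference.
- idler: the same block, origin at the middle of its foot's underside, 22 mm below idler_center. The foot is 22 x 36 mm and 13 mm deep, its lowest 4 mm tapered by 2 mm all round, with a groove along each long side for the pocket's sprung balls. Left of it a fixed microscope fills x 0.28 to 0.53, y -0.20 to 0.10 m, 0.52 m tall: swing past it with the arm drawn in and high.
- drive: belt drive of the dish shaker, cover off: white case 128 x 138 mm (x by y) fixed on the table, aluminium deck on top, 44 mm above the table, black speed knob on the front panel. Origin: centre of its underside. x points to its rear, y to its left, z up. Pulleys and the seated block end at most 83 mm above the table. Behind it stands a fixed microscope (x over 0.44, y -0.33 to -0.60 m, 0.38 m tall).
- pocket (a point): middle of the mouth of the deck's pocket, level with the deck's top; axes as drive. Mouth 24.6 (x) by 38.6 mm (y), 1.3 mm play each side, 14 mm deep. Sprung balls in its long walls stop the foot with the block about 9 mm proud; pressing with about 10 N snaps it home, shoulder on the deck, idler_center 9 mm above this point; it stays. In x, 25 mm are free on both sides of the block.
- handle (a point): centre of the red ribbed grip, 14 mm thick, on the upright post at the end of the tensioner arm; the grip reaches from 80 to 104 mm above the table, the point is at 92 mm. Push it on the side towards the drive's front (-x), between 85 and 104 mm high nothing else is in the way there.
- pivot (a point): a point on the arm's upright pivot axis at the height of handle; axes as drive. The grip swings about it in a level circle of 62 mm radius.
- tensioner (a joint): angle of the tensioner arm, rad: 0 at rest, sprung forward; grows as the grip is pushed to the drive's rear (clockwise from above) up to a rubber stop at 0.62. The ratchet clicks at 0.22, 0.36 and 0.50; let go after the last click the arm springs back to 0.50 and stays, so beyond that only the robot holds it. Grip force 5 N at first, 10 N over the teeth, 8 N by the stop.
- pawl (a joint): travel of the brass sprung pawl slider at the arm's teeth, m: 0 with its nose out, up to 0.005 while a tooth lifts it. It works by itself; do not touch.
- dish: a petri dish, 61 mm across, 14 mm high, standing by; origin at the centre of its underside; leave alone
- can: a white can with a black screw top, 38 mm across, 54 mm high; origin at the centre of its underside; leave alone
Mind the look-alikes: they are no part of the job. What is shaped like the idler but green is not meant.

How it is judged:
By the outcome, as a careful person would: the job done as asked, in the order asked, and still so for the second after the job is handed in, while the arm keeps its last pose, push and grip.
It also fails if it takes over 58 s, if anything falls off the work surface, if the arm or the gripper's body presses on something with over 40 N, if the wrist force passes 120 N, or if a joint passes its speed limit or range.

## Robot

A 7-joint arm with a two-finger parallel gripper is mounted at the origin on a cart in front of the work surface, level with it; the furniture and walls round the work are solid. World frame = base frame: x ahead of the robot, y to its left, z up, the work surface at z = 0. Lengths are in m, angles in rad, forces in N, time in s.
With the tool pointing down it reaches from about 0.425 to 0.875 m from the base axis. Payload 4.7 kg.
Tool frame: the origin (TCP) lies midway between the tips of the shut fingers; the grasp point (between the pads) lies 19 mm behind it; x points along the fingers, z is the direction in which the jaws open and shut, and the axes are right-handed (so a half turn about x gives the same grasp; the last joint's range is limited). The gripper opens to 87 mm and grips with 3 to 60 N. Pads are 19 mm wide; open, the fingers measure 117 mm over their backs; the gripper's body (75 mm by 190 mm) begins 51 mm behind the grasp point.
Start: joints at [-1.16, 0.321, -0.07, 1.45, 0.023, 1.371, -0.057], TCP at [0.251, 0.6, 0.223] pointing down, gripper open.
Joint ranges: [-2.86, 2.86], [-0.3, 2.09], [-1.38, 1.24], [0.06, 2.45], [-1.56, 4.7], [0.09, 2.05], [-2.69, 2.69]. Speed limits (rad/s): [2.57, 2.57, 3.14, 3.14, 3.14, 3.14, 3.14].

## Interface

Orientations are given as a rotation vector (axis times angle).
In Python, from bench import ctrl, vision, close_job gives the robot as it stands. The module is installed in compiled form; this text tells all that it offers.
- The arm moves only by the tool servo_tool, never from a script. Its argument "commands" is a list that holds one entry, the list of rows, each a list of 7 numbers: the turn, a rotation vector about the tool's x, y, z in degrees, then the shift along the tool's x, y, z in mm, then the finger opening in mm, from 0 to 87. In form: [[[wx, wy, wz, x, y, z, grip], ...]]. A call has 1 to 5 rows; each row is the pose to reach, as a shift and turn from the pose commanded when the call began, along the tool's axes at that moment; what a row does not reach only later rows make up. A row lasts 1/8 s, in which the tool goes at most 62.5 mm and 10.7 degrees, less where a joint would pass 70% of its speed; a pose out of reach is approached as far as the arm can. A call with a gripper value outside its range is refused whole. The fingers move at their own pace and stop on an object; "newtons" is the grip in N (left out, the last holds). Time passes only in rows, so rows that repeat a pose let the fingers close. It gives the time, the measured TCP pose, the force and the opening at its end, in the units of the state.
- ctrl.get_state(): the state, without advancing time (a new reading comes with each control period).
- vision.get_image(name): name is "side" or "top" or "wrist"; returns the picture (400x640x3 uint8, red, green, blue); there is no depth.
- vision.camera_info(name): a dict with "fov_y" (degrees; the focal length in pixels is half the picture's height over the tangent of half this angle, whatever the lens; pixels are square), "cx", "cy" (the principal point, pixels), "dist" ([k1, k2, p1, p2, k3] as OpenCV has them; the pictures are not rectified), "pose" (4x4, takes a point from camera to world coordinates). Camera axes: x right, y down, z forward; pixel columns grow to the right and rows downward; lengths in m; the calibration is good to about 2 mm. A picture is of the moment at which its call begins: read the wrist's pose just before it. camera_info takes no time and is no camera call; for the wrist camera it gives the pose at the moment of the call.
- close_job(): hands the job in, once; it reports no verdict.
The state is a dict: "time": time; "joint_positions": joint angles; "qd": joint speeds; "joint_torque": joint torques, N m; "position": TCP position; "tool_rot": TCP orientation; "ft_force": force on the tool from outside, world axes, zero at the start; "torque": the same for the moment, N m; "grip_width": opening from 0.0 (shut) to 1.0 (fully open).
Only numpy, scipy, OpenCV 4.12 (cv2) and the standard library are available. Lean on these libraries where they do the work, as an engineer would, in place of code of your own. Each camera call takes 0.05 s, during which the arm holds its last target. There are 200 camera calls.

## Working session

There is one attempt and no reset: what is moved stays moved. The work goes in short steps, Python scripts to look and compute and a tool call to move; the robot and the scene stay as the last step left them, time stands still between calls to the robot, and variables do not carry over. Pictures are saved under pics/ and viewed, about 8 in all and at most 12, crops included, and the job is handed in when it is done.

Besides the shell and the picture viewer there is one more tool, called after "Request:" as name([rows], argument=value, ...), one row to a line, values as JSON. servo_tool: Moves the arm, as the interface text tells. Its arguments: {"type":"object","properties":{"commands":{"type":"array"},"newtons":{"type":"number"}},"required":["commands"]}

```bash
mkdir -p pics; cat > h.py <<'E'
import numpy as np,cv2
from bench import ctrl,vision,close_job
from scipy.spatial.transform import Rotation as R
def K(i):
    f=200/np.tan(np.radians(i['fov_y'])/2); return np.array([[f,0,i['cx']],[0,f,i['cy']],[0,0,1]])
def ray(i,px):
    p=cv2.undistortPoints(np.array(px,float).reshape(-1,1,2),K(i),np.array(i['dist'],float)).reshape(-1,2)
    T=np.array(i['pose']); d=np.c_[p,np.ones(len(p))]@T[:3,:3].T
    return T[:3,3],d
def onz(i,px,z):
    o,d=ray(i,px); return o+d*((z-o[2])/d[:,2])[:,None]
def proj(i,P):
    T=np.linalg.inv(np.array(i['pose'])); rv=cv2.Rodrigues(T[:3,:3])[0]
    return cv2.projectPoints(np.array(P,float).reshape(-1,1,3),rv,T[:3,3],K(i),np.array(i['dist'],float))[0].reshape(-1,2)
def snap(n,f):
    im=vision.get_image(n); cv2.imwrite(f'pics/{f}.png',im[...,::-1]); return im
E
python3 - <<'E'
from h import *
np.set_printoptions(precision=4,suppress=True)
for n in ('side','top','wrist'):
    i=vision.camera_info(n); print(n,i['fov_y'],i['dist'],np.array(i['pose'])); snap(n,n+'0')
s=ctrl.get_state(); print(s['time'],s['position'],s['tool_rot'],s['ft_force'])
a=cv2.imread('pics/side0.png');b=cv2.imread('pics/top0.png')
cv2.imwrite('pics/both.png',np.vstack([a,b])[:, :])
E
```

```text
side 51.63522807694706 [-0.072  0.     0.     0.     0.   ] [[ 0.9344 -0.241   0.2624  0.2366]
 [-0.3562 -0.6168  0.7019 -0.9445]
 [-0.0073 -0.7493 -0.6622  0.6515]
 [ 0.      0.      0.      1.    ]]
top 42.601867997434546 [-0.021  0.     0.     0.     0.   ] [[ 0.0219 -0.992   0.1245  0.328 ]
 [-0.9996 -0.0196  0.0197 -0.365 ]
 [-0.0171 -0.1249 -0.992   0.925 ]
 [ 0.      0.      0.      1.    ]]
wrist 58.19348262120988 [0.0017 0.     0.     0.     0.    ] [[ 0.3863  0.8919  0.2352  0.1866]
 [ 0.9224 -0.3725 -0.1023  0.6255]
 [-0.0036  0.2564 -0.9666  0.3832]
 [ 0.      0.      0.      1.    ]]
0.15 [0.2511 0.5991 0.2217] [-0.913   1.3724  0.9116] [ 0.0236 -0.3241 -0.6546]
```

View pics/top0.png

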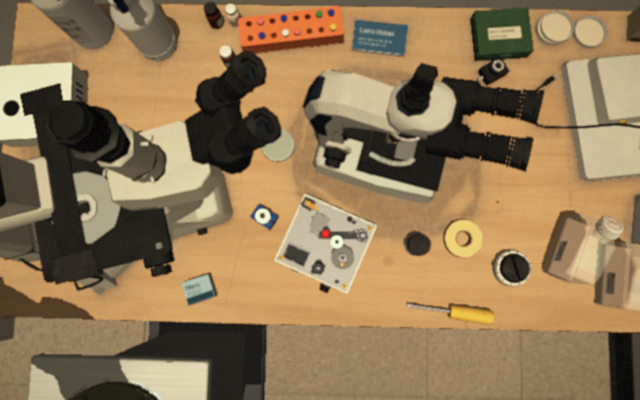

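View pics/side0.png

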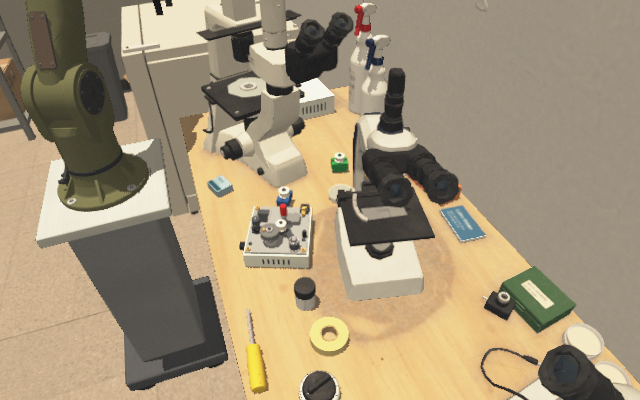

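Seen so far: the blue idler is at top (264,216), the drive at top (326,243) and the red grip at top (326,234). The idler look-alike is the green block, side (340,162). Other blue items are the box at top (198,289) and the card at (380,38). Next is a close crop of the chosen block and the drive.

```bash
python3 - <<'E'
from h import *
np.set_printoptions(precision=4,suppress=True)
a=cv2.imread('pics/top0.png');c=cv2.resize(a[190:300,240:390],None,fx=5,fy=5,interpolation=cv2.INTER_CUBIC)
cv2.imwrite('pics/crop1.png',c)
i=vision.camera_info('top');hsv=cv2.cvtColor(a,cv2.COLOR_BGR2HSV)
def comp(m,box):
    x0,y0,x1,y1=box;mm=np.zeros_like(m);mm[y0:y1,x0:x1]=m[y0:y1,x0:x1];ys,xs=np.nonzero(mm);return np.c_[xs,ys].astype(np.float32)
b=comp(cv2.inRange(hsv,(95,90,30),(130,255,255)),(240,195,290,240));r=cv2.minAreaRect(b);print('blue',len(b),r)
q=cv2.boxPoints(r);w=onz(i,q,0.031);print(w,w.mean(0))
for k in range(4):e=w[(k+1)%4]-w[k];print(np.linalg.norm(e),np.degrees(np.arctan2(e[1],e[0])))
rd=comp(cv2.inRange(hsv,(0,120,60),(8,255,255))|cv2.inRange(hsv,(172,120,60),(180,255,255)),(300,215,350,260))
print('red',rd.mean(0),len(rd),onz(i,rd.mean(0),0.104))
print(onz(i,[[305,196],[376,224],[347,292],[275,262]],0.044))
E
```

```text
blue 96 ((263.9615173339844, 216.3076629638672), (22.46535873413086, 14.422204971313477), 33.690067291259766)
[[ 0.4056 -0.2298  0.031 ]
 [ 0.4271 -0.2431  0.031 ]
 [ 0.4058 -0.2767  0.031 ]
 [ 0.3845 -0.2633  0.031 ]] [ 0.4057 -0.2532  0.031 ]
0.025235848516227385 -31.79532851086543
0.03979439417494976 -122.35504198208743
0.025139433313801748 147.97271065244837
0.039691794128435265 57.78299069946111
red [325.3044 233.2319] 69 [[ 0.3742 -0.3616  0.104 ]]
[[ 0.4413 -0.3249  0.044 ]
 [ 0.3953 -0.4481  0.044 ]
 [ 0.279  -0.4001  0.044 ]
 [ 0.3267 -0.2765  0.044 ]]
```

View pics/crop1.png

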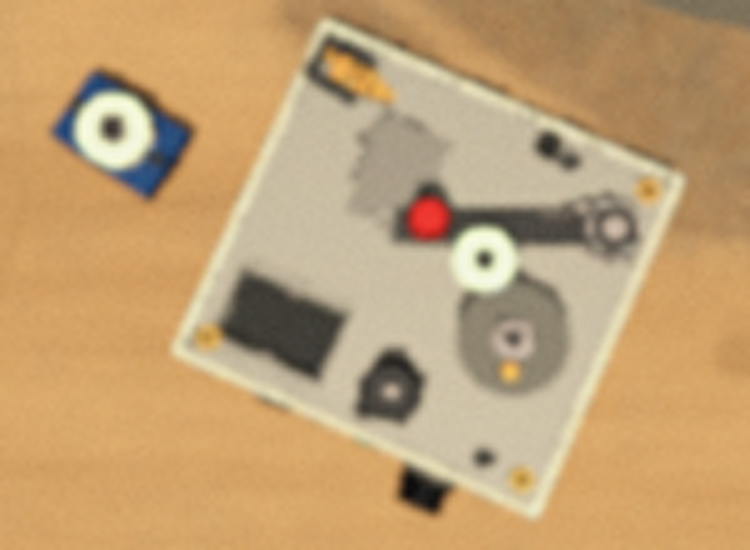

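```bash
python3 - <<'E'
from h import *
np.set_printoptions(precision=3,suppress=True)
it,iS=vision.camera_info('top'),vision.camera_info('side')
def tri(a,b):
    o1,d1=ray(it,[a]);o2,d2=ray(iS,[b]);d1,d2=d1[0],d2[0]
    t=np.linalg.lstsq(np.c_[d1,-d2],o2-o1,rcond=None)[0];p,q=o1+d1*t[0],o2+d2*t[1];return (p+q)/2,np.linalg.norm(p-q)
for n,a,b in [('eyeR',(262,128),(300,65)),('eyeL',(240,75),(338,25)),('red',(325.3,233.2),(283,206)),('idlerpulley',(263,215),(285,188)),('knob',(160,268),(228,150)),('baseR',(230,210),(305,168)),('green?',(277,145),(340,190))]:
    print(n,*tri(a,b))
P=onz(it,[[296.6,254.4],[240+610/5,190+228/5]],.044);print('pocket',P)
a=cv2.imread('pics/side0.png');cv2.imwrite('pics/crop2.png',cv2.resize(a[0:270,190:370],None,fx=2.2,fy=2.2,interpolation=cv2.INTER_CUBIC))
# dark pocket rect
t=cv2.imread('pics/top0.png');g=t.max(2);m=np.zeros_like(g);m[242:268,280:312]=(g[242:268,280:312]<110)
n,l,st,c=cv2.connectedComponentsWithStats(m);k=1+st[1:,4].argmax();ys,xs=np.nonzero(l==k);r=cv2.minAreaRect(np.c_[xs,ys].astype(np.float32));print(r,c[k])
w=onz(it,cv2.boxPoints(r),.044);print(w,w.mean(0))
for j in range(2):e=w[j+1]-w[j];print(np.linalg.norm(e),np.degrees(np.arctan2(e[1],e[0])))
# case outline
hsv=cv2.cvtColor(t,cv2.COLOR_BGR2HSV);m=cv2.inRange(hsv,(0,0,95),(180,75,255));mm=np.zeros_like(m);mm[190:300,270:382]=m[190:300,270:382]
c=max(cv2.findContours(mm,0,1)[0],key=cv2.contourArea);r=cv2.minAreaRect(c);print(r);w=onz(it,cv2.boxPoints(r),.044);print(w,w.mean(0))
for j in range(2):e=w[j+1]-w[j];print(np.linalg.norm(e),np.degrees(np.arctan2(e[1],e[0])))
print('j',ctrl.get_state()['joint_positions'])
E
```

```text
eyeR [ 0.463 -0.284  0.35 ] 0.03345039504742789
eyeL [ 0.524 -0.269  0.403] 0.0002052489024978604
red [ 0.374 -0.362  0.101] 2.680520028388425e-06
idlerpulley [ 0.407 -0.254  0.052] 0.002120109928722925
knob [ 0.314 -0.088  0.072] 0.002320640788106873
baseR [ 0.441 -0.207  0.062] 0.05938861636205461
green? [ 0.536 -0.271  0.02 ] 0.0005498323601767924
pocket [[ 0.34  -0.313  0.044]
 [ 0.375 -0.424  0.044]]
((295.83905029296875, 254.6540985107422), (21.600513458251953, 13.572736740112305), 24.443954467773438) [295.913 254.628]
[[ 0.337 -0.29   0.044]
 [ 0.358 -0.299  0.044]
 [ 0.343 -0.333  0.044]
 [ 0.322 -0.324  0.044]] [ 0.34  -0.312  0.044]
0.02308552603408163 -22.957551598278666
0.03703910541964763 -113.05206961348941
((325.1546936035156, 243.40206909179688), (80.41542053222656, 76.35403442382812), 23.96249008178711)
[[ 0.327 -0.273  0.044]
 [ 0.448 -0.323  0.044]
 [ 0.394 -0.45   0.044]
 [ 0.275 -0.399  0.044]] [ 0.361 -0.361  0.044]
0.13115102654870647 -22.38558940141714
0.13865658333783035 -112.96969157697501
j [-1.16   0.322 -0.07   1.451  0.023  1.371 -0.057]
```

View pics/crop2.png

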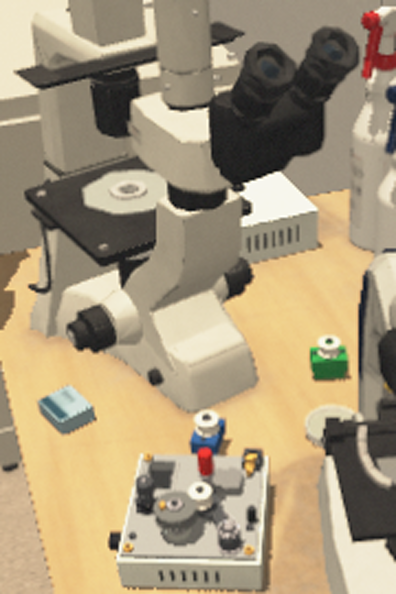

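The close crop shows the blue block left of the drive (crop1 ~(123,135)). The green look-alike is far behind, at about (0.54,-0.27). The pocket is the dark rectangle at crop1 (283,322). The two views agree on the red grip and the idler.

```bash
cat >> h.py <<'E'
def Rdown(az):  # jaw (tool z) direction az deg, tool x down
    z=np.array([np.cos(np.radians(az)),np.sin(np.radians(az)),0]);x=np.array([0,0,-1.]);return np.c_[x,np.cross(z,x),z]
def rows(p0,R0,way):  # way: list (pos,R) -> rows
    return [np.r_[np.degrees((R.from_matrix(R0.T@Rw)).as_rotvec()),R0.T@(np.array(p)-p0)*1000] for p,Rw in way]
E
python3 - <<'E'
from h import *
np.set_printoptions(precision=3,suppress=True)
s=ctrl.get_state();p=np.array(s['position']);R0=R.from_rotvec(s['tool_rot']).as_matrix();print(R0,p)
print('jaw az',np.degrees(np.arctan2(R0[1,2],R0[0,2])),'pos az',np.degrees(np.arctan2(p[1],p[0])))
az0=np.arctan2(p[1],p[0]);j0=np.degrees(np.arctan2(R0[1,2],R0[0,2]))
# rise: to r=.46,z=.62
r0=np.hypot(*p[:2]);way=[]
for t in np.linspace(.1,1,10): r=r0+(.46-r0)*t; way.append(((r*np.cos(az0),r*np.sin(az0),p[2]+(.62-p[2])*t),R0))
print(np.round(rows(p,R0,way)))
# arc in tool frame: per step 7.5deg (tool aligned with world-down)
pe=np.array(way[-1][0]);
w=[]
for k in range(1,6):
    Rz=R.from_euler('z',-7.5*k,degrees=True).as_matrix();w.append((Rz@pe,Rz@R0))
print(np.round(rows(pe,R0,w),1))
E
```

```text
[[-0.    -0.922  0.386]
 [-0.001  0.386  0.922]
 [-1.    -0.    -0.001]] [0.251 0.599 0.222]
jaw az 67.26593226033827 pos az 67.26036451698728
[[   0.    0.    0.  -40.   -0.  -19.]
 [   0.    0.    0.  -80.   -0.  -38.]
 [   0.    0.    0. -119.   -0.  -57.]
 [   0.    0.    0. -159.   -0.  -76.]
 [   0.    0.    0. -199.   -0.  -95.]
 [   0.    0.    0. -239.   -0. -114.]
 [   0.    0.    0. -279.   -0. -133.]
 [   0.    0.    0. -318.   -0. -152.]
 [   0.    0.    0. -358.   -0. -171.]
 [   0.    0.    0. -398.   -0. -190.]]
[[   7.5    0.     0.     0.   -60.    -3.9]
 [  15.     0.     0.     0.  -119.1  -15.7]
 [  22.5    0.     0.     0.1 -176.   -35. ]
 [  30.     0.     0.     0.1 -230.   -61.7]
 [  37.5    0.     0.1    0.2 -280.   -95.1]]
```

Request:
servo_tool([
  [[0,0,0,-40,0,-19,60],[0,0,0,-80,0,-38,60],[0,0,0,-120,0,-57,60],[0,0,0,-160,0,-76,60],[0,0,0,-200,0,-95,60]],
])

```text
time: 0.78
position: [0.2142, 0.5111, 0.4236]
tool_rot: [-0.912, 1.371, 0.912]
ft_force: [0.6, -0.2, -0.0]
grip_width: 0.694
```

Request:
servo_tool([
  [[0,0,0,-40,0,-19,60],[0,0,0,-80,0,-38,60],[0,0,0,-120,0,-57,60],[0,0,0,-160,0,-76,60],[0,0,0,-200,0,-95,60]],
])

```text
time: 1.4
position: [0.1778, 0.4247, 0.6013]
tool_rot: [-0.893, 1.345, 0.925]
ft_force: [-0.8, -0.6, 0.3]
grip_width: 0.689
```

Request:
servo_tool([
  [[7.5,0,0,0,-60,-4,60],[15,0,0,0,-119,-16,60],[22.5,0,0,0,-176,-35,60],[30,0,0,0,-230,-62,60],[37.5,0,0,0,-280,-95,60]],
])

```text
time: 2.02
position: [0.4007, 0.2274, 0.5958]
tool_rot: [-0.384, 1.517, 0.422]
ft_force: [1.0, 1.4, 0.2]
grip_width: 0.687
```

```bash
python3 -c "
from h import *
s=ctrl.get_state();print(s['joint_positions'],s['position'])"
```

```text
[-0.88541212 -0.00573274  0.3248463   1.07372198 -0.01811035  2.05108811
 -0.05393061] [0.40069813 0.22739418 0.59584524]
```

Request:
servo_tool([
  [[0,-10,0,10,0,0,60],[0,-12,0,15,0,0,60]],
])

```text
time: 2.28
position: [0.3989, 0.2274, 0.5812]
tool_rot: [-0.329, 1.31, 0.451]
ft_force: [0.4, 0.5, 0.7]
grip_width: 0.686
```

```bash
python3 -c "
from h import *
np.set_printoptions(precision=2,suppress=True)
s=ctrl.get_state();p=np.array(s['position']);print(np.array(s['joint_positions']),p,s['time'])
R0=R.from_rotvec(s['tool_rot']).as_matrix();print(R0)
w=[]
for k in range(1,6):
    Rz=R.from_euler('z',-7.5*k,degrees=True).as_matrix();w.append((Rz@p,Rz@R0))
print(np.round(rows(p,R0,w),1))
"
```

```text
[-0.92 -0.21  0.26  1.3   0.07  1.81 -0.12] [0.4  0.23 0.58] 2.275
[[ 0.19 -0.5   0.85]
 [ 0.13  0.87  0.48]
 [-0.97  0.02  0.23]]
[[   7.3   -0.2   -1.7   -2.1  -59.9   -3.5]
 [  14.6   -0.3   -3.5   -5.9 -118.8  -14.7]
 [  21.9   -0.5   -5.2  -11.5 -175.7  -33.2]
 [  29.2   -0.6   -6.9  -18.7 -229.5  -58.8]
 [  36.5   -0.8   -8.7  -27.4 -279.5  -91. ]]
```

Request:
servo_tool([
  [[7.3,-0.2,-1.7,-2,-60,-3.5,60],[14.6,-0.3,-3.5,-6,-119,-14.7,60],[21.9,-0.5,-5.2,-11.5,-175.7,-33.2,60],[29.2,-0.6,-6.9,-18.7,-229.5,-58.8,60],[36.5,-0.8,-8.7,-27.4,-279.5,-91,60]],
])

```text
time: 2.9
position: [0.456, -0.0625, 0.5815]
tool_rot: [0.109, 1.334, -0.106]
ft_force: [1.1, -0.2, -0.9]
grip_width: 0.692
```

```bash
python3 -c "
from h import *
np.set_printoptions(precision=2,suppress=True)
s=ctrl.get_state();p=np.array(s['position']);print(np.array(s['joint_positions']),p,s['time'])
"
```

```text
[-0.66 -0.25  0.52  1.3   0.18  1.82 -0.21] [ 0.46 -0.06  0.58] 2.9
```

Request:
servo_tool([
  [[7.3,-0.2,-1.7,-2,-60,-3.5,60],[14.6,-0.3,-3.5,-6,-119,-14.7,60],[21.9,-0.5,-5.2,-11.5,-175.7,-33.2,60],[29.2,-0.6,-6.9,-18.7,-229.5,-58.8,60],[36.5,-0.8,-8.7,-27.4,-279.5,-91,60]],
])

```text
time: 3.52
position: [0.3229, -0.3262, 0.5822]
tool_rot: [0.543, 1.253, -0.658]
ft_force: [-0.3, -0.3, 0.1]
grip_width: 0.691
```

```bash
python3 -c "
from h import *
np.set_printoptions(precision=2,suppress=True)
s=ctrl.get_state();p=np.array(s['position']);print(np.array(s['joint_positions']),p,s['time'])
R0=R.from_rotvec(s['tool_rot']).as_matrix();print(R0)
A=np.degrees(np.arctan2(R0[1,2],R0[0,2]));print(A)
tgt=np.array([.345,-.325,.30]);Rg=Rdown(-32.2)
from scipy.spatial.transform import Slerp
sl=Slerp([0,1],R.from_matrix([R0,Rg]))
w=[(p+(tgt-p)*t,sl(t).as_matrix()) for t in np.linspace(.2,1,5)]
print(np.round(rows(p,R0,w),1))
"
```

```text
[-0.14 -0.28  0.59  1.31  0.23  1.83 -0.25] [ 0.32 -0.33  0.58] 3.525
[[ 0.18  0.71  0.68]
 [-0.15  0.7  -0.7 ]
 [-0.97  0.02  0.23]]
-45.78889868743665
[[ -2.7   2.7   0.1  55.6   2.3 -10.3]
 [ -5.4   5.4   0.2 111.2   4.5 -20.7]
 [ -8.    8.1   0.3 166.8   6.8 -31. ]
 [-10.7  10.8   0.4 222.5   9.1 -41.3]
 [-13.4  13.5   0.5 278.1  11.4 -51.6]]
```

Request:
servo_tool([
  [[-2.7,2.7,0,54,1,-16,60],[-5.4,5.4,0,108,2,-32,60],[-8,8,0,163,3,-48,60],[-10.7,10.8,0,217,3,-63,60],[-13.4,13.5,0.5,271,4,-79,60]],
])

```text
time: 4.15
position: [0.3211, -0.3083, 0.2988]
tool_rot: [0.436, 1.526, -0.436]
ft_force: [0.3, 0.5, 0.8]
grip_width: 0.689
```

```bash
cat > look.py <<'E'
import sys
from h import *
np.set_printoptions(precision=4,suppress=True)
s=ctrl.get_state();p=np.array(s['position']);R0=R.from_rotvec(s['tool_rot']).as_matrix()
print('q',np.round(s['joint_positions'],2),'p',p,'t',s['time'],'F',np.round(s['ft_force'],1),'jaw',np.degrees(np.arctan2(R0[1,2],R0[0,2])),'x',R0[:,0],'w',s['grip_width']*87)
i=vision.camera_info('wrist');np.savez('pics/'+sys.argv[1],**{k:np.array(v) for k,v in i.items()})
snap('wrist',sys.argv[1])
E
python3 look.py w1
```

```text
q [ 0.   -0.21  0.6   1.82  0.12  1.5   0.03] p [ 0.3211 -0.3083  0.2988] t 4.15 F [0.3 0.5 0.8] jaw -31.862251653318403 x [ 0.0001  0.0002 -1.    ] w 59.96747686803286
```

View pics/w1.png

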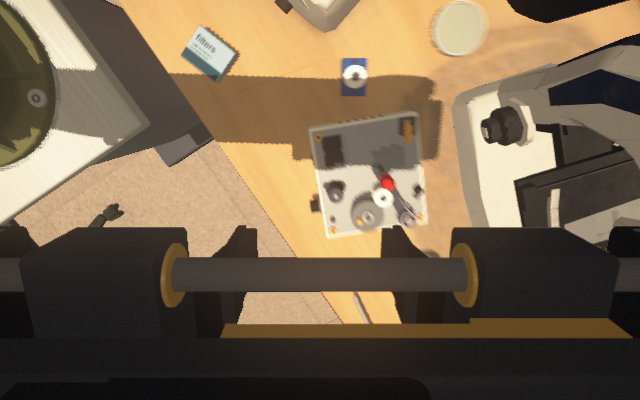

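The wrist view shows the blue block at (355,77), the pocket at (333,150) and the red grip at (387,183). The block is nearly square to the jaws.

```bash
cat > meas.py <<'E'
import sys
from h import *
np.set_printoptions(precision=4,suppress=True)
def load(n): return dict(np.load(f'pics/{n}.npz')),cv2.imread(f'pics/{n}.png')
def rect(i,m,z,name):
    n,l,st,c=cv2.connectedComponentsWithStats(m);k=1+st[1:,4].argmax()
    cn=max(cv2.findContours((l==k).astype(np.uint8),0,1)[0],key=cv2.contourArea)
    # corners incl. half pixel outward ignored
    r=cv2.minAreaRect(cn);w=onz(i,cv2.boxPoints(r),z)
    e=[w[1]-w[0],w[2]-w[1]];print(name,np.round(r[0],1),w.mean(0),[(round(np.linalg.norm(v),4),round(float(np.degrees(np.arctan2(v[1],v[0]))),1)) for v in e]);return w.mean(0)
def win(m,b):
    o=np.zeros_like(m);x0,y0,x1,y1=b;o[y0:y1,x0:x1]=m[y0:y1,x0:x1];return o
E
python3 - <<'E'
from meas import *
i,a=load('w1');hsv=cv2.cvtColor(a,cv2.COLOR_BGR2HSV)
bl=cv2.inRange(hsv,(100,110,20),(130,255,255))
rect(i,cv2.morphologyEx(win(bl,(330,45,385,110)),cv2.MORPH_CLOSE,np.ones((15,15))),.031,'blue')
dk=(a.max(2)<60).astype(np.uint8)*255
rect(i,win(dk,(318,130,350,170)),.044,'pocket')
rd=win(cv2.inRange(hsv,(0,150,60),(8,255,255))|cv2.inRange(hsv,(172,150,60),(180,255,255)),(370,165,405,200))
ys,xs=np.nonzero(rd);print('red',xs.mean(),ys.mean(),len(xs),onz(i,[[xs.mean(),ys.mean()]],.1))
cv2.imwrite('pics/c3.png',cv2.resize(a[40:245,290:445],None,fx=3.6,fy=2.9*1.24,interpolation=cv2.INTER_CUBIC)[:600])
b=cv2.imread('pics/c3.png');print(b.shape)
E
```

```text
blue [353.5  63.5] [ 0.41   -0.2398  0.031 ] [(np.float64(0.0214), -31.9), (np.float64(0.0096), -120.0)]Traceback (most recent call last):
  File "<stdin>", line 6, in <module>
  File "meas.py", line 6, in rect
    n,l,st,c=cv2.connectedComponentsWithStats(m);k=1+st[1:,4].argmax()
                                                     ~~~~~~~~~~~~~~~^^
ValueError: attempt to get argmax of an empty sequence
```

```bash
python3 - <<'E'
from meas import *
i,a=load('w1');hsv=cv2.cvtColor(a,cv2.COLOR_BGR2HSV)
print(a[150,325:345].max(1), a[60:95,343])
bl=win(cv2.inRange(hsv,(100,80,20),(135,255,255)),(330,45,385,110));ys,xs=np.nonzero(bl);print(len(xs),xs.min(),xs.max(),ys.min(),ys.max())
r=cv2.minAreaRect(np.c_[xs,ys].astype(np.float32));print(r);w=onz(i,cv2.boxPoints(r),.031);print(w,w.mean(0))
for k in range(2):e=w[k+1]-w[k];print(np.linalg.norm(e),np.degrees(np.arctan2(e[1],e[0])))
rect(i,win((a.max(2)<75).astype(np.uint8)*255,(318,130,350,170)),.044,'pocket')
rd=win(cv2.inRange(hsv,(0,150,60),(8,255,255))|cv2.inRange(hsv,(172,150,60),(180,255,255)),(370,165,405,200))
ys,xs=np.nonzero(rd);print('red',xs.mean(),ys.mean(),len(xs),onz(i,[[xs.mean(),ys.mean()]],.1))
cv2.imwrite('pics/c3.png',cv2.resize(a[45:245,300:440],None,fx=4,fy=3,interpolation=cv2.INTER_CUBIC))
E
```

```text
[ 68  68  68  67  68  65  66  66  67  67  65  65  65  65  64  77  93 105
 111 113] [[148 114 109]
 [147 112 105]
 [149 113 106]
 [148 112 105]
 [149 113 104]
 [149 113 104]
 [151 114 104]
 [150 114 104]
 [151 114 105]
 [140 105  94]
 [145 112 101]
 [147 120 112]
 [153 151 150]
 [187 200 199]
 [197 219 223]
 [192 215 219]
 [177 195 197]
 [133 146 156]
 [103 115 130]
 [100 111 127]
 [ 94 103 116]
 [ 93  96 107]
 [ 87  83  92]
 [ 86  77  81]
 [ 85  70  72]
 [ 82  66  69]
 [ 83  68  70]
 [ 82  67  69]
 [ 84  67  70]
 [ 84  68  69]
 [ 83  68  69]
 [ 84  67  69]
 [ 84  68  68]
 [ 85  67  67]
 [ 84  67  66]]
110 343 364 59 69
((353.5, 64.0), (21.0, 10.0), -0.0)
[[ 0.3969 -0.2386  0.031 ]
 [ 0.4024 -0.2295  0.031 ]
 [ 0.4225 -0.2419  0.031 ]
 [ 0.4171 -0.2512  0.031 ]] [ 0.4097 -0.2403  0.031 ]
0.010658809853500269 59.14958967151743
0.023617763230781522 -31.864557258874658
pocket [332.6 150. ] [ 0.3396 -0.3093  0.044 ] [(np.float64(0.0198), -22.4), (np.float64(0.0324), -111.5)]
red 386.8076923076923 182.32051282051282 156 [[ 0.3723 -0.3592  0.1   ]]
```

```bash
python3 - <<'E'
from meas import *
i,a=load('w1');f=a.astype(int);print(i['pose'][:3,3])
m=((f[...,0]>f[...,2]*1.12)).astype(np.uint8)*255;m=cv2.morphologyEx(win(m,(330,45,385,110)),cv2.MORPH_OPEN,np.ones((3,3)))
ys,xs=np.nonzero(m);print(xs.min(),xs.max(),ys.min(),ys.max())
r=cv2.minAreaRect(np.c_[xs,ys].astype(np.float32));print(r)
for z in (.031,.013):
    w=onz(i,cv2.boxPoints(r),z);print(z,w,w.mean(0))
for k in range(2):e=w[k+1]-w[k];print(np.linalg.norm(e),np.degrees(np.arctan2(e[1],e[0])))
for c in ([.4057,-.2532],):
    for az in (-32,):
        u=np.array([np.cos(np.radians(az)),np.sin(np.radians(az))]);v=np.array([-u[1],u[0]])
        for z in (.031,.013): print(z,proj(i,[np.r_[c+sx*.014*u+sy*.021*v,z] for sx,sy in((1,1),(1,-1),(-1,-1),(-1,1))]).round(1).tolist())
E
```

```text
[ 0.3582 -0.2496  0.4605]
343 364 58 95
((353.5, 76.5), (37.0, 21.0), 90.0)
0.031 [[ 0.4029 -0.2285  0.031 ]
 [ 0.423  -0.241   0.031 ]
 [ 0.4029 -0.2758  0.031 ]
 [ 0.3824 -0.263   0.031 ]] [ 0.4028 -0.2521  0.031 ]
0.013 [[ 0.4048 -0.2277  0.013 ]
 [ 0.4257 -0.2406  0.013 ]
 [ 0.4048 -0.2769  0.013 ]
 [ 0.3834 -0.2636  0.013 ]] [ 0.4047 -0.2522  0.013 ]
0.02459083827944009 -31.864698661592545
0.04182365619448469 -119.98040793065088
0.031 [[369.2, 56.6], [367.8, 95.4], [343.5, 95.3], [344.3, 56.5]]
0.013 [[367.1, 58.2], [365.8, 95.4], [342.5, 95.3], [343.2, 58.2]]
```

View pics/c3.png

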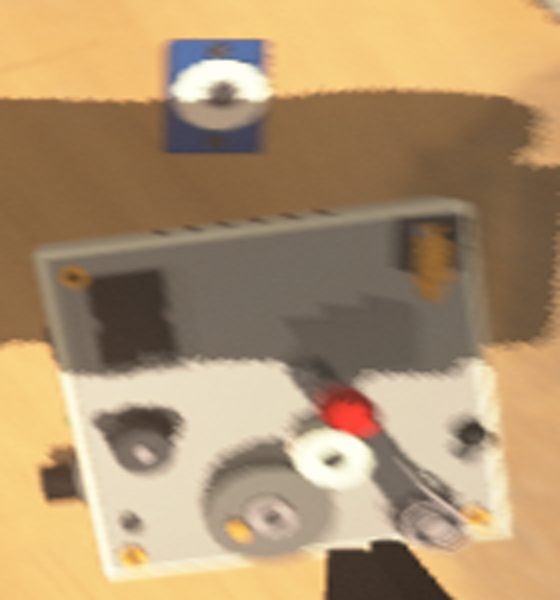

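```bash
python3 - <<'E'
from h import *
np.set_printoptions(precision=3,suppress=True)
it,iS=vision.camera_info('top'),vision.camera_info('side')
for a,b in [((265,126),(312,28)),((265,126),(305,40)),((262,128),(308,30)),((245,72),(342,20))]:
    o1,d1=ray(it,[a]);o2,d2=ray(iS,[b]);d1,d2=d1[0],d2[0]
    t=np.linalg.lstsq(np.c_[d1,-d2],o2-o1,rcond=None)[0];p,q=o1+d1*t[0],o2+d2*t[1];print((p+q)/2,np.linalg.norm(p-q))
s=ctrl.get_state();p=np.array(s['position']);R0=R.from_rotvec(s['tool_rot']).as_matrix()
g=Rdown(-32)
print(rows(p,R0,[((.335,-.30,.15),g),((.404,-.2525,.13),g),((.404,-.2525,.016),g)]))
E
```

```text
[ 0.465 -0.299  0.415] 0.00032126995298415253
[ 0.462 -0.295  0.396] 0.016522956740284103
[ 0.461 -0.295  0.411] 0.0047123899897221645
[ 0.525 -0.276  0.413] 0.004649912818627532
[array([  0.227,  -0.79 ,   0.057, 141.122,  14.046,  13.211]), array([  0.227,  -0.79 ,   0.057, 160.582,  90.778,  47.132]), array([  0.227,  -0.79 ,   0.057, 274.571,  90.888,  48.705])]
```

Request:
servo_tool([
  [[0,0,0,50,5,5,60],[0,0,0,100,10,9,60],[0,0,0,150,14,13,60],[0,0,0,185,18,15,60],[0,0,0,185,18,15,60]],
])

```text
time: 4.82
position: [0.3426, -0.3003, 0.1145]
tool_rot: [0.437, 1.53, -0.437]
ft_force: [-0.2, 0.2, 0.1]
grip_width: 0.686
```

Request:
servo_tool([
  [[0,0,0,2,20,9,60],[0,0,0,5,40,18,60],[0,0,0,8,58,27,60],[0,0,0,10,73,34,60],[0,0,0,10,73,34,60]],
])

```text
time: 5.45
position: [0.4123, -0.2564, 0.1055]
tool_rot: [0.434, 1.527, -0.436]
ft_force: [-1.0, 0.2, -0.9]
grip_width: 0.692
```

```bash
python3 look.py w2; python3 - <<'E'
from meas import *
s=ctrl.get_state();p=np.array(s['position']);R0=R.from_rotvec(s['tool_rot']).as_matrix()
g=Rdown(-32);print(rows(p,R0,[((.404,-.2525,.016),g)]))
E
```

```text
q [-0.07  0.06  0.6   2.01 -0.04  1.08 -0.01] p [ 0.4123 -0.2564  0.1055] t 5.45 F [-1.   0.2 -0.9] jaw -31.788384828598776 x [-0.0002 -0.0013 -1.    ] w 60.17352877519538
[array([ 0.1237,  0.0189,  0.0822, 89.4889,  0.2559, -8.7941])]
```

View pics/w2.png

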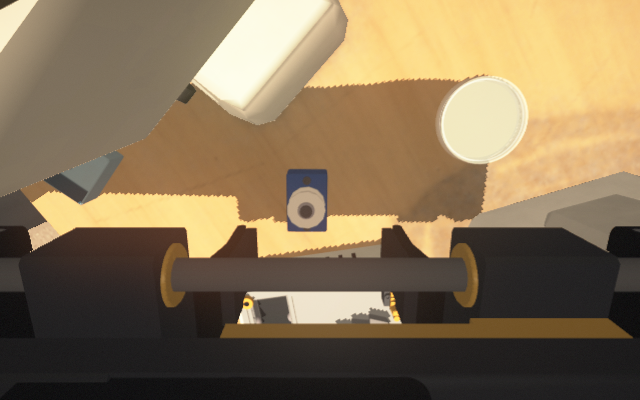

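The view shows the blue block at (307,200), left of the jaw centreline at x≈320, and parallel to it. That fits a shift of about -8 mm along tool z.

```bash
python3 - <<'E'
from meas import *
i,a=load('w2');f=a.astype(int)
m=((f[...,0]>f[...,2]*1.3)).astype(np.uint8)*255;m=cv2.morphologyEx(win(m,(270,150,345,245)),cv2.MORPH_OPEN,np.ones((3,3)))
ys,xs=np.nonzero(m);print(xs.min(),xs.max(),ys.min(),ys.max())
for z in (.031,.013):
    print(z,onz(i,[[xs.min()-.5,ys.min()-.5],[xs.max()+.5,ys.min()-.5],[xs.max()+.5,ys.max()+.5],[xs.min()-.5,ys.max()+.5]],z))
for c in ([.404,-.2525],):
        az=-32;u=np.array([np.cos(np.radians(az)),np.sin(np.radians(az))]);v=np.array([-u[1],u[0]])
        for z in (.031,.013): print(z,proj(i,[np.r_[c+sx*.014*u+sy*.021*v,z] for sx,sy in((1,1),(1,-1),(-1,-1),(-1,1))]).round(1).tolist())
E
```

```text
287 326 171 195
0.031 [[ 0.4056 -0.2271  0.031 ]
 [ 0.4283 -0.2411  0.031 ]
 [ 0.4193 -0.256   0.031 ]
 [ 0.3961 -0.2416  0.031 ]]
0.013 [[ 0.4022 -0.2293  0.013 ]
 [ 0.4267 -0.2445  0.013 ]
 [ 0.417  -0.2604  0.013 ]
 [ 0.392  -0.245   0.013 ]]
0.031 [[325.5, 172.7], [325.0, 231.5], [285.1, 231.3], [283.8, 172.6]]
0.013 [[325.1, 167.6], [324.6, 222.7], [287.2, 222.6], [286.1, 167.4]]
```

Request:
servo_tool([
  [[0,0,0,25,0,-8.2,60],[0,0,0,55,0,-8.2,60],[0,0,0,80,0,-8.2,60],[0,0,0,89.5,0,-8.2,60],[0,0,0,89.5,0,-8.2,60]],
])

```text
time: 6.12
position: [0.4037, -0.2536, 0.0161]
tool_rot: [0.437, 1.526, -0.438]
ft_force: [0.1, -0.1, 0.5]
grip_width: 0.689
```

Request:
servo_tool([
  [[0,0,0,0,0,0,20],[0,0,0,0,0,0,20],[0,0,0,0,0,0,20],[0,0,0,0,0,0,20],[0,0,0,0,0,0,20]],
], newtons=40)

```text
time: 6.75
position: [0.4046, -0.2532, 0.0164]
tool_rot: [0.436, 1.525, -0.437]
ft_force: [0.2, 1.1, 2.3]
grip_width: 0.32
```

Request:
servo_tool([
  [[0,0,0,-20,0,0,20],[0,0,0,-50,0,0,20],[0,0,0,-80,0,0,20],[0,0,0,-105,0,0,20],[0,0,0,-105,0,0,20]],
])

```text
time: 7.38
position: [0.4055, -0.2536, 0.1227]
tool_rot: [0.436, 1.522, -0.437]
ft_force: [-0.1, 0.1, -0.9]
grip_width: 0.318
```

```bash
python3 - <<'E'
from meas import *
s=ctrl.get_state();p=np.array(s['position']);R0=R.from_rotvec(s['tool_rot']).as_matrix();print(p,s['ft_force'],s['grip_width']*87,s['joint_positions'])
from scipy.spatial.transform import Slerp
Rg=Rdown(-22.8);tgt=np.array([.311,-.380,.14]);sl=Slerp([0,1],R.from_matrix([R0,Rg]))
print(np.round(rows(p,R0,[(p+(tgt-p)*t,sl(t).as_matrix()) for t in np.linspace(.25,1,4)]),1))
E
```

```text
[ 0.4055 -0.2536  0.1227] [-0.0727  0.094  -0.9136] 27.647979176330008 [-0.0876  0.0173  0.6021  2.0127 -0.0115  1.1101 -0.0379]
[[  -2.3    0.1   -0.    -4.4  -39.3   -3.3]
 [  -4.6    0.1   -0.    -8.8  -78.6   -6.7]
 [  -6.9    0.2   -0.   -13.1 -117.9  -10. ]
 [  -9.1    0.3   -0.   -17.5 -157.2  -13.3]]
```

Request:
servo_tool([
  [[-2.3,0,0,-8,-39,-3,20],[-4.6,0,0,-15,-79,-7,20],[-6.9,0.2,0,-18,-118,-10,20],[-9.1,0.3,0,-18,-157,-13,20],[-9.1,0.3,0,-18,-157,-13,20]],
])

```text
time: 8.0
position: [0.3071, -0.3814, 0.138]
tool_rot: [0.318, 1.554, -0.318]
ft_force: [0.4, -0.7, -0.6]
grip_width: 0.319
```

```bash
python3 look.py w3
```

```text
q [ 0.09  0.04  0.77  1.97 -0.02  1.15  0.46] p [ 0.3071 -0.3814  0.138 ] t 8.0 F [ 0.4 -0.7 -0.6] jaw -23.187819261939165 x [-0.0065  0.0013 -1.    ] w 27.70972959120308
```

View pics/w3.png

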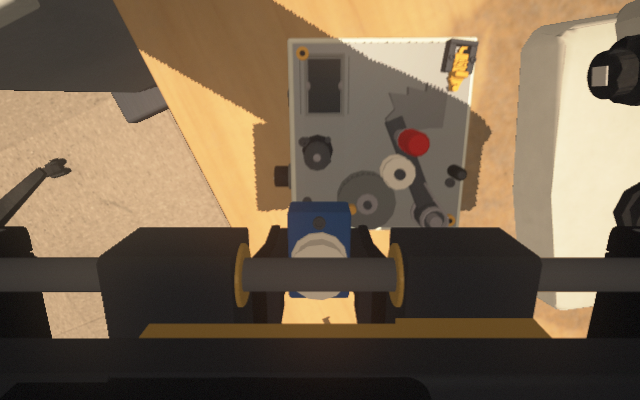

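```bash
python3 - <<'E'
from meas import *
i,a=load('w3');cv2.imwrite('pics/c4.png',cv2.resize(np.hstack([a[40:130,285:365],a[190:280,280:360]]),None,fx=5,fy=5,interpolation=cv2.INTER_NEAREST))
g=a.astype(int).sum(2)//3
print('row85',list(zip(range(294,356),g[80:90,294:356].mean(0).round().astype(int).tolist())))
print('col325',list(zip(range(44,126),g[44:126,318:330].mean(1).round().astype(int).tolist())))
f=a.astype(int);m=(f[...,0]>f[...,2]*1.5)
m=win(m.astype(np.uint8)*255,(270,190,370,300))
for y in (206,212,218,225): xs=np.nonzero(m[y])[0];print(y,xs.min(),xs.max())
for x in (295,305,335,345): ys=np.nonzero(m[:,x])[0];print(x,ys.min(),ys.max())
E
```

```text
row85 [(294, 109), (295, 107), (296, 107), (297, 107), (298, 107), (299, 99), (300, 94), (301, 103), (302, 107), (303, 106), (304, 98), (305, 93), (306, 94), (307, 92), (308, 86), (309, 77), (310, 60), (311, 50), (312, 50), (313, 49), (314, 50), (315, 50), (316, 50), (317, 49), (318, 50), (319, 50), (320, 50), (321, 50), (322, 50), (323, 50), (324, 50), (325, 50), (326, 50), (327, 50), (328, 51), (329, 50), (330, 51), (331, 51), (332, 51), (333, 51), (334, 50), (335, 52), (336, 52), (337, 52), (338, 65), (339, 78), (340, 89), (341, 94), (342, 95), (343, 94), (344, 100), (345, 106), (346, 109), (347, 106), (348, 94), (349, 102), (350, 108), (351, 108), (352, 109), (353, 108), (354, 108), (355, 108)]
col325 [(44, 113), (45, 112), (46, 111), (47, 111), (48, 111), (49, 111), (50, 111), (51, 111), (52, 108), (53, 102), (54, 95), (55, 91), (56, 85), (57, 89), (58, 81), (59, 66), (60, 57), (61, 56), (62, 56), (63, 55), (64, 55), (65, 55), (66, 55), (67, 54), (68, 54), (69, 54), (70, 54), (71, 53), (72, 53), (73, 53), (74, 53), (75, 52), (76, 52), (77, 52), (78, 51), (79, 51), (80, 51), (81, 51), (82, 51), (83, 51), (84, 50), (85, 50), (86, 50), (87, 50), (88, 50), (89, 49), (90, 49), (91, 49), (92, 49), (93, 48), (94, 48), (95, 48), (96, 48), (97, 48), (98, 48), (99, 48), (100, 48), (101, 47), (102, 47), (103, 47), (104, 47), (105, 47), (106, 46), (107, 46), (108, 46), (109, 46), (110, 46), (111, 46), (112, 61), (113, 81), (114, 91), (115, 96), (116, 99), (117, 102), (118, 104), (119, 104), (120, 104), (121, 104), (122, 104), (123, 103), (124, 104), (125, 103)]
206 313 347
212 306 349
218 298 350
225 294 349
295 221 294
305 213 234
335 203 235
345 203 295
```

View pics/c4.png

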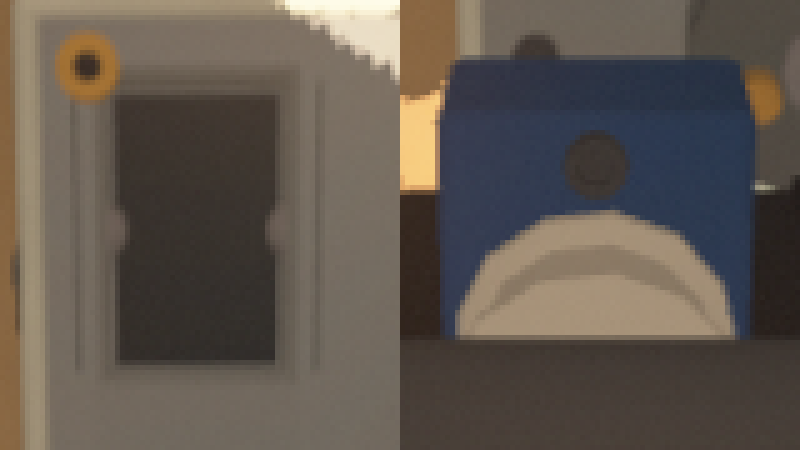

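```bash
python3 - <<'E'
from meas import *
i,a=load('w3');T=i['pose']
p=np.array([.3071,-.3814,.138]);s=ctrl.get_state();R0=R.from_rotvec(s['tool_rot']).as_matrix();print(s['position'])
print('cam in tool',R0.T@(T[:3,3]-p), 'cam fwd in tool',R0.T@T[:3,2])
def tl(P): return (R0.T@(P-p).T).T*1000
P=onz(i,[[323.9,85.0],[303.9,85],[344,85],[323.9,53.5],[323.9,116],[309.7,85],[338.4,85],[323.9,58.5],[323.9,112.5]],.044)
print('pocket',P[0]);print(tl(P))
B=onz(i,[[319.5,212],[288,212],[351,212]],p[2]+.015);print('block top edge',tl(B))
B=onz(i,[[319.2,202],[290.4,202],[348,202]],p[2]-.003);print('block low edge',tl(B))
# edges of case for yaw
g=a.astype(int).sum(2)
f=a.astype(int)
L=[];
for y in range(60,200,10):
    row=g[y,275:300]; 
print('yaw pocket lines', onz(i,[[323.9,58],[323.9,112]],.044))
E
```

```text
[ 0.3086 -0.3797  0.138 ]
cam in tool [-0.1616  0.0695  0.0006] cam fwd in tool [ 0.9655 -0.2604 -0.0016]
pocket [ 0.34   -0.3122  0.044 ]
[[93.9696 76.5612  3.8413]
 [94.0572 76.5961 -9.7919]
 [93.8815 76.5254 17.5315]
 [93.9677 96.6829  3.8144]
 [93.9715 55.8751  3.8688]
 [94.0318 76.5861 -5.8372]
 [93.906  76.5355 13.7185]
 [93.968  93.5471  3.8186]
 [93.9712 58.2563  3.8657]]
block top edge [[-15.0067  21.3898   0.6531]
 [-14.9198  21.3887 -12.8626]
 [-15.0934  21.3911  14.1502]]
block low edge [[  2.9946  20.5008   0.5224]
 [  3.0832  20.5027 -13.2464]
 [  2.9062  20.4989  14.2741]]
yaw pocket lines [[ 0.3468 -0.2963  0.044 ]
 [ 0.333  -0.3288  0.044 ]]
```

Request:
servo_tool([
  [[0,0,0,0,25,1,20],[0,0,0,0,50,2,20],[0,0,0,0,70,3,20],[0,0,0,0,76,3.2,20],[0,0,0,0,76,3.2,20]],
])

```text
time: 8.68
position: [0.3428, -0.31, 0.1388]
tool_rot: [0.312, 1.553, -0.311]
ft_force: [0.3, -0.1, 0.0]
grip_width: 0.314
```

Request:
servo_tool([
  [[0,0,0,25,0,0,20],[0,0,0,50,0,0,20],[0,0,0,66,0,0,20],[0,0,0,70,0,0,20],[0,0,0,70,0,0,20]],
])

```text
time: 9.3
position: [0.3424, -0.311, 0.0695]
tool_rot: [0.313, 1.552, -0.313]
ft_force: [-0.2, 0.4, -0.7]
grip_width: 0.321
```

```bash
python3 look.py w4; python3 -c "
from h import *
a=cv2.imread('pics/w4.png');b=snap('side','s4')[...,::-1]
cv2.imwrite('pics/c5.png',np.vstack([cv2.resize(a[180:320,220:420],None,fx=3,fy=3,interpolation=cv2.INTER_CUBIC)[:300],cv2.resize(b[180:280,220:420],None,fx=3,fy=3,interpolation=cv2.INTER_CUBIC)]))
for k in range(3): print(ctrl.get_state()['position'],ctrl.get_state()['time'])"
```

```text
q [ 0.01  0.06  0.7   2.1  -0.05  1.    0.33] p [ 0.3424 -0.311   0.0695] t 9.3 F [-0.2  0.4 -0.7] jaw -22.87234092698147 x [-0.004  0.001 -1.   ] w 27.956697277627402
[ 0.34289094 -0.31104264  0.06995433] 9.4
[ 0.34289094 -0.31104264  0.06995433] 9.4
[ 0.34289094 -0.31104264  0.06995433] 9.4
```

View pics/c5.png

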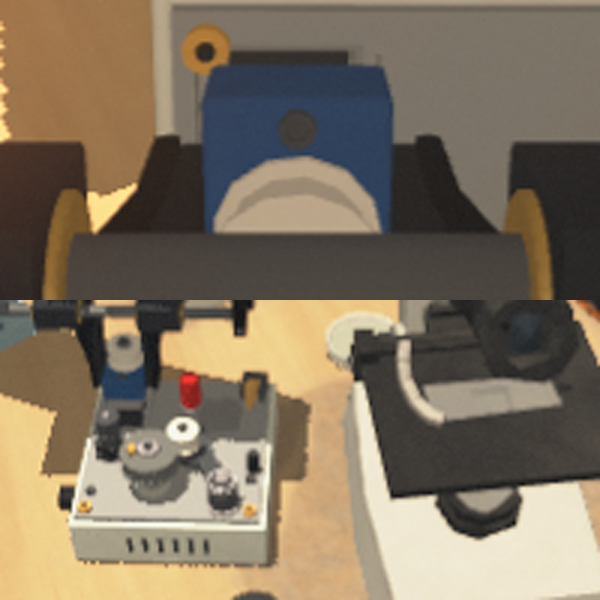

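The picture shows the held block above the pocket: the pocket's far end is dark, at wrist (297–337, 197), just behind the block. I measure the residual offset.

```bash
python3 - <<'E'
from meas import *
i,a=load('w4');g=a.astype(int).sum(2)//3
for y in (199,): print(y,list(zip(range(278,356),g[y-1:y+2,278:356].mean(0).round().astype(int).tolist())))
print('col',list(zip(range(180,210),g[180:210,312:325].mean(1).round().astype(int).tolist())))
print('col b',list(zip(range(180,215),a[180:215,300:340,0].mean(1).round().astype(int).tolist(),a[180:215,300:340,2].mean(1).round().astype(int).tolist())))
E
```

```text
199 [(278, 115), (279, 115), (280, 115), (281, 117), (282, 117), (283, 116), (284, 115), (285, 92), (286, 65), (287, 52), (288, 53), (289, 53), (290, 66), (291, 98), (292, 113), (293, 116), (294, 116), (295, 109), (296, 73), (297, 50), (298, 48), (299, 49), (300, 48), (301, 49), (302, 48), (303, 48), (304, 48), (305, 49), (306, 48), (307, 48), (308, 48), (309, 48), (310, 49), (311, 48), (312, 48), (313, 48), (314, 48), (315, 49), (316, 48), (317, 49), (318, 48), (319, 47), (320, 47), (321, 48), (322, 48), (323, 48), (324, 47), (325, 48), (326, 48), (327, 48), (328, 48), (329, 47), (330, 48), (331, 48), (332, 48), (333, 48), (334, 47), (335, 48), (336, 89), (337, 93), (338, 99), (339, 105), (340, 106), (341, 112), (342, 114), (343, 114), (344, 114), (345, 105), (346, 101), (347, 110), (348, 114), (349, 115), (350, 114), (351, 114), (352, 115), (353, 115), (354, 114), (355, 114)]
col [(180, 152), (181, 123), (182, 99), (183, 100), (184, 112), (185, 115), (186, 115), (187, 115), (188, 114), (189, 114), (190, 114), (191, 114), (192, 114), (193, 114), (194, 112), (195, 106), (196, 91), (197, 56), (198, 48), (199, 48), (200, 48), (201, 53), (202, 60), (203, 61), (204, 61), (205, 61), (206, 61), (207, 61), (208, 61), (209, 61)]
col b [(180, 130, 171), (181, 108, 138), (182, 89, 109), (183, 91, 111), (184, 102, 124), (185, 103, 126), (186, 103, 126), (187, 103, 126), (188, 103, 126), (189, 103, 126), (190, 103, 125), (191, 103, 125), (192, 103, 124), (193, 103, 124), (194, 101, 122), (195, 95, 116), (196, 84, 101), (197, 55, 66), (198, 48, 58), (199, 48, 58), (200, 49, 58), (201, 61, 54), (202, 76, 49), (203, 78, 48), (204, 78, 47), (205, 78, 47), (206, 78, 48), (207, 79, 47), (208, 79, 47), (209, 79, 47), (210, 79, 47), (211, 80, 48), (212, 86, 49), (213, 90, 50), (214, 91, 50)]
```

```bash
python3 - <<'E'
from meas import *
i,a=load('w4');s=ctrl.get_state();R0=R.from_rotvec(s['tool_rot']).as_matrix()
p=i['pose'][:3,3]-R0@np.array([-.1616,.0695,.0006])
print(p)
t=lambda px,z:(R0.T@(onz(i,[px],z)[0]-p)*1000).round(2)
print('line R',t((345.7,199),.044),'mouth/floor edge',t((335.9,199),.044),'far edge chamf',t((316,194.8),.044),'dark far',t((316,196.7),.044),'rear case edge L',t((316,180.5),.044))
i3,a3=load('w3');p3=i3['pose'][:3,3]-R0@np.array([-.1616,.0695,.0006])
t3=lambda px,z:(R0.T@(onz(i3,[px],z)[0]-p3)*1000).round(2)
print('w3: line R',t3((348.1,85),.044),t3((299.8,85),.044),'dark R',t3((338.4,85),.044),'ring far',t3((323.9,52.8),.044),'dark far',t3((323.9,58.5),.044),'near',t3((323.9,112.5),.044),t3((323.9,116),.044))
g3=a3.astype(int).sum(2)//3;print(g3[30:60,322:328].mean(1).round())
x0,x1=200,212
print('block',t((319,201),p[2]-.003),t((319,212),p[2]+.015))
f=a.astype(int);m=f[...,0]>f[...,2]*1.4
for y in (204,214,220):xs=np.nonzero(m[y,260:380])[0]+260;print(y,xs.min(),xs.max())
E
```

```text
[ 0.3425 -0.311   0.0695]
line R [25.44 15.72 14.73] mouth/floor edge [25.45 15.71  9.43] far edge chamf [25.48 18.06 -1.34] dark far [25.48 16.99 -1.34] rear case edge L [25.48 25.98 -1.32]
w3: line R [93.95 76.51 19.43] [ 94.05  76.71 -13.48] dark R [93.97 76.55 12.82] ring far [93.99 97.17  2.99] dark far [93.99 93.6   2.98] near [94.01 58.31  2.91] [94.01 55.92  2.9 ]
[177. 162. 138. 121. 108. 102.  99. 112. 128. 143. 143. 140. 131. 121.
 113. 112. 110. 111. 111. 111. 111. 111. 108. 102.  96.  91.  85.  89.
  80.  66.]
block [ 2.99 21.18  0.32] [-15.01  21.55   0.35]
204 291 347
214 288 350
220 288 350
```

Request:
servo_tool([
  [[0,0,0,0,-2.7,-2,20],[0,0,0,0,-2.7,-2,20],[0,0,0,0,-2.7,-2,20]],
])

```text
time: 9.78
position: [0.3396, -0.3123, 0.0694]
tool_rot: [0.313, 1.552, -0.312]
ft_force: [0.0, -0.1, -0.3]
grip_width: 0.317
```

```bash
python3 look.py w5; python3 - <<'E'
from meas import *
i,a=load('w5');s=ctrl.get_state();R0=R.from_rotvec(s['tool_rot']).as_matrix();print(s['position'])
g=a.astype(int).sum(2)//3;p=i['pose'][:3,3]-R0@np.array([-.1616,.0695,.0006]);print(p,R0[:,0])
col=g[175:215,312:325].mean(1).round().astype(int);print(list(zip(range(175,215),col.tolist())))
print(list(zip(range(334,360),g[196:199,334:360].mean(0).round().astype(int).tolist())))
t=lambda px,z:(R0.T@(onz(i,[px],z)[0]-p)*1000).round(2)
for r in range(190,200,2): print(r,t((316,r),.044))
for c in (345,348,350): print(c,t((c,197),.044))
E
```

```text
q [ 0.01  0.06  0.7   2.1  -0.04  1.    0.33] p [ 0.3396 -0.3123  0.0694] t 9.775 F [ 0.  -0.1 -0.3] jaw -22.847014196729273 x [-0.0036  0.0014 -1.    ] w 27.57015523183533
[ 0.3396 -0.3123  0.0694]
[ 0.3394 -0.3123  0.0695] [-0.0038  0.0014 -1.    ]
[(175, 159), (176, 152), (177, 118), (178, 98), (179, 104), (180, 113), (181, 114), (182, 115), (183, 114), (184, 115), (185, 114), (186, 115), (187, 115), (188, 115), (189, 115), (190, 110), (191, 106), (192, 80), (193, 54), (194, 49), (195, 49), (196, 48), (197, 48), (198, 48), (199, 48), (200, 48), (201, 53), (202, 60), (203, 61), (204, 61), (205, 61), (206, 61), (207, 61), (208, 61), (209, 61), (210, 61), (211, 62), (212, 66), (213, 69), (214, 69)]
[(334, 47), (335, 47), (336, 48), (337, 48), (338, 48), (339, 59), (340, 96), (341, 96), (342, 101), (343, 105), (344, 105), (345, 112), (346, 114), (347, 114), (348, 114), (349, 106), (350, 100), (351, 110), (352, 115), (353, 115), (354, 114), (355, 115), (356, 115), (357, 115), (358, 115), (359, 114)]
190 [25.47 20.79 -1.07]
192 [25.47 19.68 -1.07]
194 [25.47 18.56 -1.08]
196 [25.47 17.44 -1.08]
198 [25.47 16.32 -1.08]
345 [25.4  16.9  14.59]
348 [25.4  16.9  16.21]
350 [25.39 16.91 17.3 ]
```

Request:
servo_tool([
  [[0,0,0,4,-0.1,0.3,20],[0,0,0,8,-0.1,0.3,20],[0,0,0,11,-0.1,0.3,20],[0,0,0,13,-0.1,0.3,20],[0,0,0,13,-0.1,0.3,20]],
])

```text
time: 10.45
position: [0.3395, -0.3124, 0.056]
tool_rot: [0.313, 1.553, -0.313]
ft_force: [-0.3, -1.3, -0.2]
grip_width: 0.319
```

Request:
servo_tool([
  [[0,0,0,2,0,0,20],[0,0,0,4,0,0,20],[0,0,0,6,0,0,20],[0,0,0,8,0,0,20],[0,0,0,9,0,0,20]],
])

```text
time: 11.08
position: [0.3396, -0.3124, 0.0474]
tool_rot: [0.314, 1.552, -0.312]
ft_force: [-2.8, 1.1, 9.4]
grip_width: 0.319
```

Request:
servo_tool([
  [[0,0,0,1,0,0,20],[0,0,0,1.5,0,0,20],[0,0,0,1.5,0,0,20]],
])

```text
time: 11.45
position: [0.3396, -0.3124, 0.0473]
tool_rot: [0.315, 1.553, -0.311]
ft_force: [-6.0, 4.3, 18.6]
grip_width: 0.32
```

```bash
python3 look.py w6; python3 -c "
from h import *
a=cv2.imread('pics/w6.png');b=snap('side','s6')[...,::-1]
cv2.imwrite('pics/c6.png',np.hstack([cv2.resize(a[170:270,250:390],None,fx=2.8,fy=4,interpolation=cv2.INTER_CUBIC),cv2.resize(b[185:255,230:310],None,fx=5,fy=400/70,interpolation=cv2.INTER_CUBIC)]))"
```

```text
q [ 0.02  0.1   0.7   2.12 -0.08  0.95  0.37] p [ 0.3396 -0.3124  0.0473] t 11.45 F [-6.   4.3 18.6] jaw -22.853742483783645 x [-0.0042  0.003  -1.    ] w 27.81793354301881
```

View pics/c6.png

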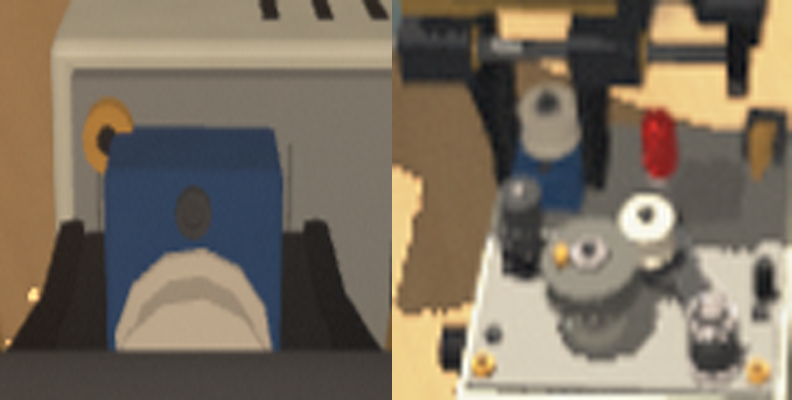

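The block stopped hard at TCP z = 47.3 mm; seated should be 47.1. The crops show its shoulder on the deck with no gap. I now release it.

Request:
servo_tool([
  [[0,0,0,-1.5,0,0,20],[0,0,0,-1.5,0,0,44],[0,0,0,-1.5,0,0,44],[0,0,0,-1.5,0,0,44],[0,0,0,-1.5,0,0,44]],
])

```text
time: 12.18
position: [0.3395, -0.3124, 0.0471]
tool_rot: [0.313, 1.553, -0.313]
ft_force: [0.4, 0.6, -0.0]
grip_width: 0.501
```

Request:
servo_tool([
  [[0,0,0,-10,0,0,44],[0,0,0,-30,0,0,44],[0,0,0,-55,0,0,44],[0,0,0,-78,0,0,44],[0,0,0,-78,0,0,44]],
])

```text
time: 12.8
position: [0.3413, -0.3135, 0.1273]
tool_rot: [0.313, 1.548, -0.313]
ft_force: [0.2, 0.8, -0.3]
grip_width: 0.506
```

```bash
python3 - <<'E'
from meas import *
s=ctrl.get_state();print(s['position'],s['grip_width']*87,s['ft_force'])
from scipy.spatial.transform import Slerp
p=np.array(s['position']);R0=R.from_rotvec(s['tool_rot']).as_matrix()
Rg=Rdown(-22.8);tgt=np.array([.300,-.390,.15])
print(np.round(rows(p,R0,[(tgt,Rg)]),1))
E
```

```text
[ 0.3413 -0.3135  0.1273] 43.986434047855965 [ 0.1972  0.8205 -0.2876]
[[ -0.    0.    0.  -22.7 -86.5  -8.3]]
```

Request:
servo_tool([
  [[0,0,0,-10,-20,-2,20],[0,0,0,-18,-45,-4,0],[0,0,0,-23,-70,-7,0],[0,0,0,-23,-87,-8,0],[0,0,0,-23,-87,-8,0]],
])

```text
time: 13.42
position: [0.2977, -0.3903, 0.1476]
tool_rot: [0.316, 1.553, -0.315]
ft_force: [1.6, 0.3, 0.4]
grip_width: 0.045
```

```bash
python3 look.py w7; python3 - <<'E'
from meas import *
i,a=load('w7');f=a.astype(int)
m=win((f[...,0]>f[...,2]*1.4).astype(np.uint8)*255,(280,20,380,150));rect(i,cv2.morphologyEx(m,cv2.MORPH_CLOSE,np.ones((5,5))),.062,'blue')
ys,xs=np.nonzero(m);print(xs.min(),xs.max(),ys.min(),ys.max())
u=np.array([.921,-.389]);v=np.array([.389,.921]);c=np.array([.34,-.3123])
for zc in (.053,.062):print(zc,proj(i,[np.r_[c+sx*.014*u+sy*.021*v,zc+.009] for sx,sy in((1,1),(1,-1),(-1,-1),(-1,1))]).round(1).tolist())
hsv=cv2.cvtColor(a,cv2.COLOR_BGR2HSV)
rd=win(cv2.inRange(hsv,(0,150,40),(9,255,255))|cv2.inRange(hsv,(172,150,40),(180,255,255)),(370,60,470,240))
n,l,st,cc=cv2.connectedComponentsWithStats(rd);k=1+st[1:,4].argmax();print('red',st[k],cc[k])
print('expected red',proj(i,[[.374,-.362,.104],[.374,-.362,.08],[.372,-.424,.1]]))
cn=max(cv2.findContours(rd,0,1)[0],key=cv2.contourArea).reshape(-1,2);print(cn.tolist())
E
```

```text
q [ 0.09  0.03  0.8   1.95 -0.02  1.17  0.49] p [ 0.2977 -0.3903  0.1476] t 13.425 F [1.6 0.3 0.4] jaw -23.008885965356992 x [-0.0055  0.0015 -1.    ] w 3.9027654627591986
blue [332.  73.] [ 0.3381 -0.3165  0.062 ] [(np.float64(0.0257), -23.0), (np.float64(0.0311), -111.6)]
312 353 33 98
0.053 [[354.6, 31.0], [353.1, 99.3], [311.0, 99.4], [310.5, 31.1]]
0.062 [[355.9, 28.4], [354.3, 99.4], [310.6, 99.5], [310.1, 28.5]]
red [404 109  31  25 611] [419.4468 120.8789]
expected red [[424.5139 121.1936]
 [413.8574 118.5866]
 [452.1106 216.8767]]
[[413, 109], [412, 110], [411, 110], [410, 111], [409, 112], [408, 112], [407, 113], [406, 114], [406, 115], [406, 116], [405, 117], [405, 118], [404, 119], [405, 120], [405, 121], [405, 122], [405, 123], [405, 124], [405, 125], [406, 126], [407, 127], [407, 128], [408, 129], [409, 129], [410, 130], [411, 130], [412, 131], [413, 131], [414, 131], [415, 132], [416, 132], [417, 132], [418, 133], [419, 133], [420, 133], [421, 133], [422, 133], [423, 133], [424, 133], [425, 133], [426, 133], [427, 132], [428, 131], [429, 131], [430, 130], [431, 129], [432, 129], [432, 128], [433, 127], [433, 126], [433, 125], [434, 124], [434, 123], [434, 122], [434, 121], [434, 120], [434, 119], [434, 118], [434, 117], [433, 116], [432, 115], [432, 114], [431, 113], [430, 112], [429, 112], [428, 111], [427, 111], [426, 110], [425, 110], [424, 110], [423, 110], [422, 110], [421, 109], [420, 109], [419, 109], [418, 109], [417, 109], [416, 109], [415, 109], [414, 109]]
```

Request:
servo_tool([
  [[-10,0,0,0,0,0,0],[-20,0,0,0,0,0,0],[-30,0,0,0,0,0,0],[-40,0,0,0,0,0,0],[-50,0,0,0,0,0,0]],
])

```text
time: 14.1
position: [0.2995, -0.3882, 0.1477]
tool_rot: [-0.375, 1.541, 0.381]
ft_force: [0.4, 0.4, 0.0]
grip_width: -0.0
```

Request:
servo_tool([
  [[-10,0,0,0,0,0,0],[-20,0,0,0,0,0,0],[-30,0,0,0,0,0,0],[-40,0,0,0,0,0,0],[-48,0,0,0,0,0,0]],
])

```text
time: 14.72
position: [0.2995, -0.3882, 0.1477]
tool_rot: [-1.018, 1.32, 1.026]
ft_force: [0.0, 1.0, -0.3]
grip_width: 0.005
```

```bash
python3 - <<'E'
from meas import *
np.set_printoptions(precision=4,suppress=True)
s=ctrl.get_state();p=np.array(s['position']);R0=R.from_rotvec(s['tool_rot']).as_matrix()
print(p,np.round(s['joint_positions'],2),s['ft_force'],np.degrees(np.arctan2(R0[1,2],R0[0,2])),R0[:,0],s['grip_width'],s['time'])
g=Rdown(75);print(np.round(rows(p,R0,[((.342,-.3535,.13),g),((.342,-.3535,.089),g)]),1))
E
```

```text
[ 0.2995 -0.3882  0.1477] [ 0.12  0.03  0.76  1.95 -0.02  1.17  2.2 ] [ 0.0453  0.9621 -0.2882] 75.53754611862409 [-0.0045  0.0025 -1.    ] 0.005042770038968225 14.725
[[  0.5   0.1  -0.3  17.6 -32.6  44.2]
 [  0.5   0.1  -0.3  58.6 -32.8  44.1]]
```

Request:
servo_tool([
  [[0,0,0,2,-15,20,0],[0.5,0,0,8,-33,44,0],[0.5,0,0,30,-33,44,0],[0.5,0,0,58,-33,44,0],[0.5,0,0,58,-33,44,0]],
])

```text
time: 15.35
position: [0.3408, -0.353, 0.0881]
tool_rot: [-1.004, 1.328, 1.019]
ft_force: [-0.2, -0.5, -0.3]
grip_width: 0.005
```

Request:
servo_tool([
  [[0,0,0,0,-5,0,0],[0,0,0,0,-9,0,0],[0,0,0,0,-12,0,0],[0,0,0,0,-12,0,0]],
])

```text
time: 15.85
position: [0.3539, -0.3589, 0.0905]
tool_rot: [-1.008, 1.326, 1.013]
ft_force: [-0.8, 0.3, -0.6]
grip_width: 0.007
```

```bash
python3 - <<'E'
from meas import *
np.set_printoptions(precision=4,suppress=True)
s=ctrl.get_state();p=np.array(s['position']);R0=R.from_rotvec(s['tool_rot']).as_matrix()
print(p,np.round(s['joint_positions'],2),s['ft_force'],s['time'])
g=Rdown(75);piv=np.array([.3735,-.4235]);L=[]
n=np.array([.966,-.259])
for k in range(0,9):
    az=np.radians(90-k*.62/8*57.3);gp=piv+.062*np.array([np.cos(az),np.sin(az)]);L.append((np.r_[gp-.0165*n,.089],g))
print(np.round(rows(p,R0,L),1))
E
```

```text
[ 0.3539 -0.3589  0.0905] [ 0.08  0.14  0.71  1.98 -0.1   1.05  2.14] [-0.7735  0.347  -0.6495] 15.85
[[ -0.3  -0.   -0.2   1.5  -3.1   2.6]
 [ -0.3  -0.   -0.2   1.5  -7.8   3.7]
 [ -0.3  -0.   -0.2   1.4 -12.6   4.4]
 [ -0.3  -0.   -0.2   1.4 -17.4   4.8]
 [ -0.3  -0.   -0.2   1.4 -22.2   4.7]
 [ -0.3  -0.   -0.2   1.4 -26.9   4.4]
 [ -0.3  -0.   -0.2   1.4 -31.7   3.6]
 [ -0.3  -0.   -0.2   1.4 -36.4   2.5]
 [ -0.3  -0.   -0.2   1.3 -40.9   1. ]]
```

Request:
servo_tool([
  [[0,0,0,1.5,-4,2,0],[0,0,0,1.5,-7,3,0],[0,0,0,1.5,-10,3.5,0],[0,0,0,1.5,-13,4,0]],
])

```text
time: 16.35
position: [0.365, -0.3574, 0.0882]
tool_rot: [-1.003, 1.328, 1.017]
ft_force: [-9.5, 3.3, 7.6]
grip_width: 0.004
```

Request:
servo_tool([
  [[0,0,0,0,-3,0.3,0],[0,0,0,0,-6,0.5,0],[0,0,0,0,-9,0.5,0],[0,0,0,0,-11,0.5,0]],
])

```text
time: 16.85
position: [0.375, -0.3585, 0.0877]
tool_rot: [-1.0, 1.328, 1.02]
ft_force: [-9.1, 6.3, 7.6]
grip_width: 0.005
```

Request:
servo_tool([
  [[0,0,0,-3,0,0,0],[0,0,0,-3,0,0,0]],
])

```text
time: 17.1
position: [0.375, -0.359, 0.0898]
tool_rot: [-1.002, 1.329, 1.018]
ft_force: [-6.0, 2.7, -0.8]
grip_width: 0.007
```

```bash
python3 look.py w8; python3 - <<'E'
from meas import *
i,a=load('w8');hsv=cv2.cvtColor(a,cv2.COLOR_BGR2HSV)
rd=cv2.inRange(hsv,(0,150,40),(9,255,255))|cv2.inRange(hsv,(172,150,40),(180,255,255))
print('wrist red',[tuple(x) for x in cv2.connectedComponentsWithStats(rd)[2][1:] if x[4]>20])
for n in('side','top'):
    b=snap(n,n+'8')[...,::-1];h=cv2.cvtColor(b,cv2.COLOR_BGR2HSV);rd=cv2.inRange(h,(0,120,40),(8,255,255))|cv2.inRange(h,(172,120,40),(180,255,255))
    st=cv2.connectedComponentsWithStats(rd);print(n,[(tuple(x),c.round(1)) for x,c in zip(st[2][1:],st[3][1:]) if x[4]>8 and 250<c[0]<360 and 170<c[1]<270])
i=vision.camera_info('side')
for k in range(0,10):
    az=np.radians(90)-k*.62/8;print(k,round(k*.62/8,2),proj(i,[[.3735+.062*np.cos(az),-.4235+.062*np.sin(az),.1]]).round(1))
E
```

```text
q [ 0.08  0.19  0.7   1.94 -0.13  1.07  2.13] p [ 0.375  -0.359   0.0898] t 17.1 F [-6.   2.7 -0.8] jaw 74.63157391670114 x [-0.0098  0.0052 -0.9999] w 0.5699113238187071
wrist red []
side []
top []
0 0.0 [[282.6 206.6]]
1 0.08 [[284.9 206. ]]
2 0.15 [[287.4 205.6]]
3 0.23 [[289.8 205.3]]
4 0.31 [[292.2 205.2]]
5 0.39 [[294.7 205.1]]
6 0.46 [[297.1 205.2]]
7 0.54 [[299.5 205.4]]
8 0.62 [[301.9 205.8]]
9 0.7 [[304.2 206.2]]
```

Request:
servo_tool([
  [[0,0,0,0,-3,0,0],[0,0,0,0,-6,0,0],[0,0,0,0,-9,-0.5,0],[0,0,0,0,-12,-1,0]],
])

```text
time: 17.75
position: [0.3848, -0.3616, 0.0895]
tool_rot: [-0.997, 1.329, 1.023]
ft_force: [-11.7, 6.7, 5.2]
grip_width: 0.008
```

Request:
servo_tool([
  [[0,0,0,0,-2,-0.5,0],[0,0,0,0,-4,-1,0],[0,0,0,0,-5,-1.2,0],[0,0,0,0,-5,-1.2,0]],
])

```text
time: 18.25
position: [0.3909, -0.365, 0.0896]
tool_rot: [-1.001, 1.328, 1.019]
ft_force: [-6.1, 4.2, -0.8]
grip_width: 0.004
```

Request:
servo_tool([
  [[0,0,0,0,-1.5,-0.5,0],[0,0,0,0,-3,-1,0],[0,0,0,0,-3,-1,0]],
])

```text
time: 18.62
position: [0.3935, -0.3667, 0.0896]
tool_rot: [-1.001, 1.328, 1.02]
ft_force: [-5.8, 4.0, -0.8]
grip_width: 0.01
```

Request:
servo_tool([
  [[0,0,0,0,-1,-0.5,0],[0,0,0,0,-2,-0.7,0],[0,0,0,0,-2,-0.7,0]],
])

```text
time: 19.0
position: [0.3948, -0.3675, 0.0895]
tool_rot: [-1.0, 1.329, 1.021]
ft_force: [-9.6, 5.0, 0.8]
grip_width: 0.009
```

Request:
servo_tool([
  [[0,0,0,0,-1,-0.3,0],[0,0,0,0,-1.5,-0.5,0],[0,0,0,0,-1.5,-0.5,0]],
])

```text
time: 19.38
position: [0.3949, -0.3676, 0.0894]
tool_rot: [-0.997, 1.329, 1.023]
ft_force: [-9.9, 8.3, 4.7]
grip_width: 0.004
```

Request:
servo_tool([
  [[0,0,0,0,-0.5,0,0],[0,0,0,0,-0.5,0,0],[0,0,0,0,-0.5,0,0]],
])

```text
time: 19.75
position: [0.395, -0.3676, 0.0894]
tool_rot: [-0.996, 1.329, 1.024]
ft_force: [-11.5, 8.1, 6.2]
grip_width: 0.006
```

```bash
python3 look.py w9; python3 -c "
from h import *
b=snap('side','s9')[...,::-1];t=snap('top','t9')[...,::-1];a=cv2.imread('pics/w9.png')
r=lambda x,s:cv2.resize(x,s,interpolation=cv2.INTER_CUBIC)
cv2.imwrite('pics/c9.png',np.vstack([np.hstack([r(b[170:270,220:340],(400,333)),r(t[185:285,260:380],(400,333))]),r(a[130:260,200:590],(800,267))]))"
```

```text
q [ 0.09  0.24  0.69  1.89 -0.17  1.09  2.15] p [ 0.395  -0.3676  0.0894] t 19.75 F [-11.5   8.1   6.2] jaw 74.6210839010737 x [-0.014   0.0103 -0.9998] w 0.5047159856696665
```

View pics/c9.png

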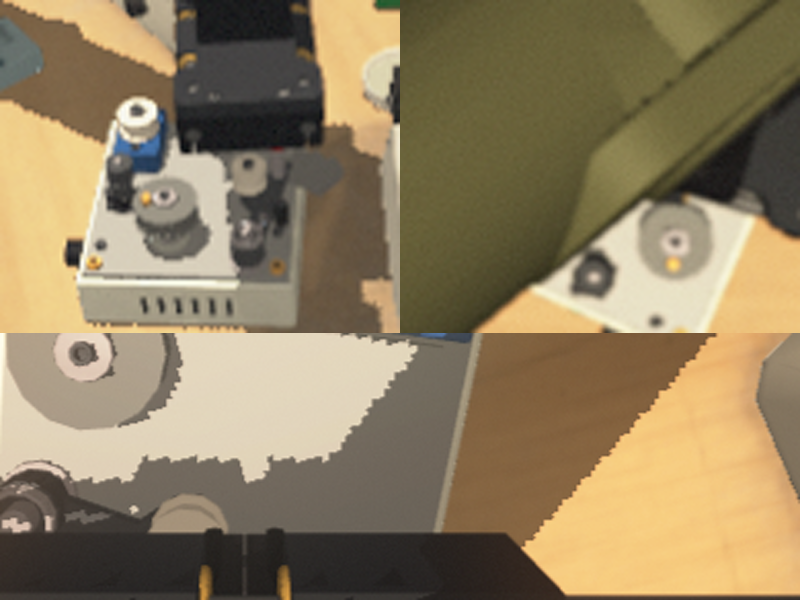

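The block sits seated and free. The grip shows as a sliver of red behind the finger at side ≈(302,215). I check that against the projected arm angle.

```bash
python3 - <<'E'
from h import *
b=cv2.imread('pics/s9.png').astype(int)
ys,xs=np.nonzero((b[...,2]>1.8*b[...,1])&(b[...,2]>50));k=(xs>285)&(xs<320)&(ys>200)&(ys<225);print(np.c_[xs,ys][k].tolist())
i=vision.camera_info('side')
for th in (0,.5,.56,.62,.68):
    az=np.radians(90)-th;print(th,proj(i,[[.3735+.062*np.cos(az),-.4235+.062*np.sin(az),z] for z in(.08,.09)]).round(1).tolist())
a=cv2.imread('pics/side0.png').astype(int);ys,xs=np.nonzero((a[...,2]>1.8*a[...,1])&(a[...,2]>50));k=(xs>270)&(xs<300)&(ys>195)&(ys<225);print('rest',xs[k].min(),xs[k].max(),ys[k].min(),ys[k].max(),'bottom rows x',[ (y,xs[k&(ys==y)].min(),xs[k&(ys==y)].max()) for y in range(210,ys[k].max()+1)])
s=ctrl.get_state();print(s['ft_force'],s['position'],s['time'])
E
```

```text
[[302, 214], [303, 214], [304, 214]]
0 [[283.3, 213.9], [282.9, 210.3]]
0.5 [[298.6, 212.6], [298.4, 209.0]]
0.56 [[300.4, 212.8], [300.2, 209.2]]
0.62 [[302.2, 213.1], [302.1, 209.5]]
0.68 [[304.0, 213.5], [303.8, 209.8]]
rest 280 286 203 215 bottom rows x [(210, np.int64(280), np.int64(285)), (211, np.int64(280), np.int64(286)), (212, np.int64(281), np.int64(286)), (213, np.int64(281), np.int64(286)), (214, np.int64(281), np.int64(285)), (215, np.int64(282), np.int64(285))]
[-12.30062175   8.80104832   5.47734736] [ 0.39498055 -0.36760081  0.08941611] 19.9
```

```bash
python3 -c "
from bench import close_job;print(close_job())"
```

```text
the job is handed in; nothing more can be done
None
```

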